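# Take the crank from its spring-lid case and turn the mill

### The arm

A 6-joint arm with a two-finger parallel gripper is mounted at the origin on the work surface. World frame = base frame: x ahead of the robot, y to its left, z up, the work surface at z = 0. Lengths are in m, angles in degrees, forces in N, time in s.
With the tool pointing down it reaches from about 0.375 to 0.9 m from the base axis. Payload 3.1 kg.
Tool frame: the origin (TCP) lies on the centre line of the jaws, within the pads' length; the fingertips stand 11 mm ahead of it and the grasp point (between the pads) lies 8 mm behind it; z points along the fingers, y is the line along which they close (so a half turn about z gives the same grasp; the last joint's range is limited). The gripper opens to 87 mm and grips with 3 to 60 N. Pads are 19 mm wide; open, the fingers measure 117 mm over their backs; the gripper's body (75 mm by 190 mm) begins 51 mm behind the grasp point.
Start: joints at [-75.888, 30.224, 82.088, -0, 67.689, -10.227], TCP at [0.258, -0.569, 0.234] pointing down, gripper open.
Joint ranges: [-176.69, 176.69], [-43.24, 126.21], [12.49, 139.97], [-82, 262], [0, 151.66], [-163.58, 163.58]. Speed limits (degrees/s): [159.86, 159.86, 180, 180, 180, 180].

### API

Orientations are given as a 3x3 rotation matrix whose columns are the frame's x, y, z axes.
In Python, from rig import * gives the robot as it stands.
- The arm moves only by the shell command python3 -m inch 'ROWS'. ROWS is JSON, a list of rows, each an object of numbers: "gripper": the opening in per cent of the stroke, from 0 (shut) to 100 (fully open); "dx", "dy", "dz": the shift along the tool's x, y, z in mm; "turn": the turn about the tool's z in rad. A call has 1 to 12 rows; each row is the pose to reach, as a shift and turn from the pose commanded when the call began, along the tool's axes at that moment; what a row does not reach only later rows make up. A row lasts 1/10 s, in which the tool goes at most 50 mm and 8.59 degrees, less where a joint would pass 70% of its speed; a pose out of reach is approached as far as the arm can. A call with a gripper value outside its range is refused whole. The fingers move at their own pace and stop on an object; the grip force is fixed at half the most. Time passes only in rows, so rows that repeat a pose let the fingers close. It gives the time, the measured TCP pose, the force and the opening at its end, in the units of the state.
- read_state(): the state, without advancing time (a new reading comes with each control period).
- capture(name): name is "side" or "top"; returns the picture (400x640x3 uint8, red, green, blue); there is no depth.
- get_calibration(name): a dict with "camera_matrix" (3x3 intrinsics, pixels), "k1" (the pictures are not rectified: a ray, as slopes to the right and down, at radius r is drawn at 1 + k1 r^2 times it, then the intrinsics apply), "world_to_cam" (4x4, takes a point from world to camera coordinates). Camera axes: x right, y down, z forward; pixel columns grow to the right and rows downward; lengths in m; the calibration is good to about 2 mm. A picture is of the moment at which its call begins. get_calibration takes no time and is no camera call.
- hand_in(): hands the job in, once; it reports no verdict.
Trained networks look in the newest picture that a camera, given by its name, has taken for a name from the list of things; names that differ only in an ending like _2 or _b are one class to them, and where a whole thing is asked for, a point or a joint stands for the part that bears it (a point fixed in the world has none). Each returns a list of dicts, best first, with "score" (0 to 1); they miss things now and then, are a little off and sometimes report something else, mostly with a low value. They report only what shows in the picture. A call takes as long as a camera call. They do not tell look-alikes from the thing itself.
- recognise(camera, query): "extent" ([centre column, centre row, width, height] in pixels, round what is visible of it).
The state is a dict: "time_s": time; "joint_positions": joint angles; "qvel": joint speeds; "tau": joint torques, N m; "position": TCP position; "tcp_rot": TCP orientation; "force": force on the tool from outside, world axes, zero at the start; "moment": the same for the moment, N m; "opening": opening from 0.0 (shut) to 1.0 (fully open).
Only numpy, scipy, OpenCV 4.12 (cv2) and the standard library are available. Lean on these libraries where they do the work, as an engineer would, in place of code of your own. Each camera call takes 0.05 s, during which the arm holds its last target. There are 200 camera calls.

### The job

Press the red catch of the yellow case and keep a hand on the spring lid so that it rises gently to fully open and never flies up. Take the crank out, set it fully down on the square shaft of the mill and let go of it; then take it by its wooden knob and wind the mill at least one full turn clockwise (seen from above). Leave the lid open and the crank on the mill, and do not disturb the jar, spoon, scoop or tray.

Things in the scene. Friction and masses are not known exactly. Their poses are not given: they have to be found in the camera images.
- case_center (a point): Yellow plastic case, fixed to the shelf, 160 mm (its x) by 140 mm (its y) by 56 mm high, open at the top once the lid is up; walls and floor 5 mm. The point is its centre, 28 mm above the shelf. Its x axis points from the catch end to the hinge end, z up. The crank lies inside on the floor.
- lid (a joint): Hinge angle of the orange spring lid, rad: 0 closed and caught, 1.75 fully open against its stop (leaning back 10 degrees past upright). Once the catch lets go a spring pushes it open all the way; about 1 N at the front edge holds it back. Let go, it flies up at about 6 rad/s; it must be kept below 3.5 rad/s, so something has to be just above the lid's front edge when the catch is pressed, and then give way slowly. It stays open by itself.
- lid_edge (a point): Middle of the upper front edge of the lid (the catch end). The lid is a flat plate 163 mm from hinge line to this edge, 140 mm wide, 6 mm thick; closed, its top is 62 mm above the shelf. The point's axes turn with the lid; closed, they equal the case's axes.
- lid_hinge (a point): Middle of the hinge line, on the far rim of the case, 56 mm above the shelf, at the lower face of the lid. Axes as the case; the lid turns about its y axis, the front edge going up and then towards +x.
- catch (a joint): How far the red catch button is pressed down, m: 0 free, 0.009 fully down. It lets the lid go at about 0.005. Spring: 1 N at first, 5 N fully down; it springs back.
- catch_top (a point): Centre of the flat top of the red catch button, 23 mm (case x) by 38 mm (case y), just in front of the lid's front edge (button centre 13.5 mm from that edge, gap 2 mm). Unpressed its top is 74 mm above the shelf, 12 mm above the closed lid; fully pressed it is still 3 mm above the closed lid, so fingertips set across the gap between button and lid press the button and then catch the lid.
- crank_hub (a point): Centre of the steel crank's hub, half-way up. The hub is a 32 mm square block, 46 mm high, its faces square to the crank's axes; from its underside an 18 mm square socket goes 28 mm up. The arm, 16 mm wide and 9 mm thick, level with the hub's underside, runs along the crank's +x to the knob. Mass 0.22 kg in all. In the case it lies flat, socket down, hub towards the catch end, arm roughly towards the hinge.
- knob: Origin at the centre of the crank's upright dark wooden knob, 24 mm in diameter, 38 mm tall (from 12 to 50 mm above the crank's underside), 85 mm from the hub's axis. It spins freely on its pin, so it can be held firmly while it is carried round; its yaw reading means nothing.
- shaft_seat (a point): Centre of the collar on top of the mill, 116 mm above the shelf, where the crank's hub must rest. The brass shaft rises 26 mm from it: 16 mm square for 18 mm, then a round cone tip. The point's x and y axes are square to the shaft's faces and turn with it; any of the four quarter turns fits. Seated, the crank_hub point is 23 mm above this point. The mill (wooden body 120 mm square) is fixed.
- shaft (a joint): Angle wound, rad: starts at 0, grows clockwise seen from above; one full turn is 6.28. Friction 0.12 N m; stays where left. Play between socket and shaft is about 0.13 rad either way.
- jar_center (a point): Blue jar with steel cap, 72 mm in diameter, 120 mm tall, standing; the point is its centre, 60 mm up. A bystander.
- spoon: Beech spoon, about 200 mm long, lying flat; origin under its middle, x along it. A bystander.
- scoop: Steel scoop, 190 mm long, 35 mm high, lying flat, handle to its -x; origin on its underside. A bystander.
- tray: Empty white pierogi tray, 200 by 140 by 30 mm, origin under its centre. A bystander.
There are look-alikes about, which are no part of the job. Of the things that look like the part that bears case_center, the smallest one is meant.

How it is judged (in metres and radians):
On the way, in this order (a step that is already met when the one before it is completed fails the run):
1. the catch is pressed (value of joint catch above 0.0045 m), for 0.02 s.
2. the lid stands open (value of joint lid above 1.5 rad), for 0.2 s.
3. the crank sits fully down on the shaft, let go, not yet wound (z of crank_hub in the frame of shaft_seat between 0.018 and 0.027 m and horizontal distance between crank_hub and shaft_seat below 0.005 m and contact force between the fingers and crank below 0.1 N and value of joint shaft below 1 rad), for 0.2 s.
4. the mill is being wound with the fingers on the knob (z of crank_hub in the frame of shaft_seat between 0.018 and 0.027 m and horizontal distance between crank_hub and shaft_seat below 0.005 m and contact force between the fingers and knob above 0.5 N and value of joint shaft above 3 rad), for 0.03 s.
5. the mill is wound a full turn clockwise with the crank on (z of crank_hub in the frame of shaft_seat between 0.018 and 0.027 m and horizontal distance between crank_hub and shaft_seat below 0.005 m and value of joint shaft above 6 rad), for 0.1 s.
At the end, for the whole second after the job is handed in: The lid stands open (beyond 1.5 rad), the mill is wound at least a full turn clockwise (beyond 6.0 rad), and the crank rests on the shaft, within 5 mm of its axis and 4 mm of fully down, still and let go (all of step 5 and value of joint lid above 1.5 rad and linear speed of crank below 0.03 m/s); the robot touches nothing.
It fails at once if the lid flies up (faster than 3.5 rad/s) (velocity of joint lid above 3.5 rad/s).
It fails at once if the jar is moved over 30 mm or tipped (distance of jar_center from where it was at the start of the episode above 0.03 m or angle between jar_center's own z axis and vertical above 0.5 rad).
It fails at once if the spoon is moved over 30 mm or tipped (distance of spoon from where it was at the start of the episode above 0.03 m or angle between spoon's own z axis and vertical above 0.5 rad).
It fails at once if the scoop is moved over 30 mm or tipped (distance of scoop from where it was at the start of the episode above 0.03 m or angle between scoop's own z axis and vertical above 0.5 rad).
It fails at once if the tray is moved over 30 mm or tipped (distance of tray from where it was at the start of the episode above 0.03 m or angle between tray's own z axis and vertical above 0.5 rad).
It also fails if it takes over 72 s, if anything falls off the work surface, if the arm or the gripper's body presses on something with over 40 N, if the wrist force passes 120 N, or if a joint passes its speed limit or range.

## Working session

There is one attempt and no reset: what is moved stays moved. The work goes in short steps, Python scripts to look and compute and a shell command to move; the robot and the scene stay as the last step left them, time stands still between calls to the robot, and variables do not carry over. Pictures are saved under pics/ and viewed, on a budget of 10 in all, crops included, one or two more only if the job needs it, and the job is handed in when it is done.

```bash
ls; mkdir -p pics; python3 - <<'E'
from rig import *
import cv2
for n in ("side","top"):
    im=capture(n); cv2.imwrite(f"pics/{n}0.png",im[:,:,::-1])
    c=get_calibration(n); print(n,c)
    for q in ("case_center","lid_edge","catch_top","shaft_seat","jar_center","spoon","scoop","tray","crank_hub","knob"):
        try: print(q,[(round(d["score"],2),[round(v) for v in d["extent"]]) for d in recognise(n,q)])
        except Exception as e: print(q,e)
s=read_state(); print(s)
E
```

```text
pics
side {'camera_matrix': array([[470.16290669,   0.        , 323.15458477],
       [  0.        , 470.16290669, 201.7537475 ],
       [  0.        ,   0.        ,   1.        ]]), 'k1': -0.053129275493298156, 'world_to_cam': array([[-0.91993523, -0.3919752 ,  0.00863865,  0.49718846],
       [-0.30978293,  0.71317802, -0.62881765,  0.22446393],
       [ 0.24032003, -0.58114762, -0.77750481,  1.24923335],
       [ 0.        ,  0.        ,  0.        ,  1.        ]])}
case_center [(0.88, [462, 157, 93, 65]), (0.77, [386, 342, 126, 96]), (0.72, [350, 178, 70, 57]), (0.36, [291, 251, 15, 12])]
lid_edge [(0.96, [461, 148, 77, 48]), (0.95, [347, 170, 58, 46]), (0.69, [383, 335, 103, 79])]
catch_top [(0.78, [502, 150, 13, 17]), (0.56, [440, 334, 22, 27])]
shaft_seat [(0.55, [290, 250, 17, 16])]
jar_center [(0.79, [258, 198, 27, 42])]
spoon [(0.89, [335, 224, 65, 28]), (0.5, [257, 200, 28, 44])]
scoop [(0.62, [350, 115, 57, 27])]
tray [(0.97, [242, 351, 105, 85]), (0.53, [349, 179, 70, 57])]
crank_hub []
knob []
top {'camera_matrix': array([[456.10020276,   0.        , 324.0315857 ],
    
[... 955 characters left out ...]
8.20870878e+01,  2.24315017e-04,
        6.76905328e+01, -1.02256042e+01]), 'qvel': array([ 0.03710305,  0.0829845 , -0.01492245, -0.03622622,  0.00923323,
        0.07802662]), 'tau': array([ 8.86587186e-04, -4.40023720e+01, -1.76986831e+01,  6.34037331e-02,
        5.05176955e-02, -1.09570303e-05]), 'position': array([ 0.25759838, -0.56942148,  0.23357874]), 'tcp_rot': array([[ 9.11141673e-01,  4.12093256e-01,  9.40111564e-06],
       [ 4.12093256e-01, -9.11141673e-01, -2.25409329e-05],
       [-7.23218199e-07,  2.44121196e-05, -1.00000000e+00]]), 'force': array([ 0.18400197,  1.07405746, -0.09799291]), 'moment': array([ 0.01696038, -0.00849543, -0.0290076 ]), 'opening': 0.998397175079172}
```

View pics/top0.png

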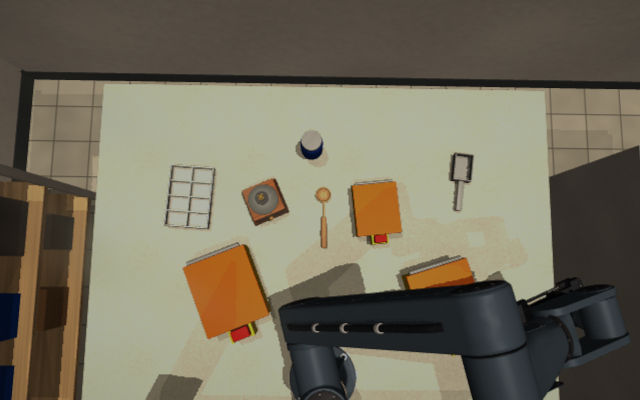

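View pics/side0.png

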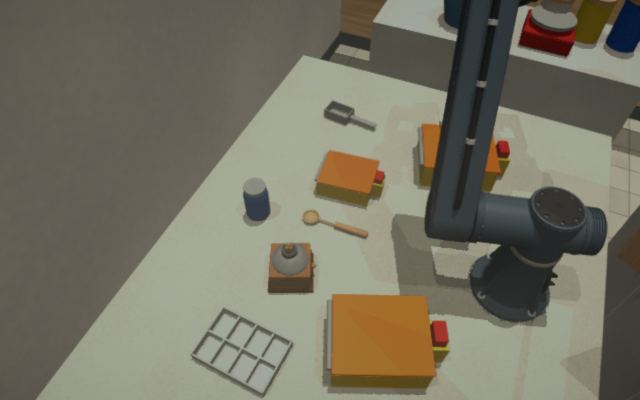

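```bash
cat > h.py <<'E'
import numpy as np, cv2
from rig import *
from scipy.optimize import least_squares
C={n:get_calibration(n) for n in ("side","top")}
def proj(n,P):
    c=C[n]; P=np.atleast_2d(P); p=P@c["world_to_cam"][:3,:3].T+c["world_to_cam"][:3,3]
    s=p[:,:2]/p[:,2:]; s=s*(1+c["k1"]*(s**2).sum(1,keepdims=True))
    return s@c["camera_matrix"][:2,:2].T+c["camera_matrix"][:2,2]
def back(n,uv,z):
    c=C[n]; uv=np.atleast_2d(uv).astype(float); d=(uv-c["camera_matrix"][:2,2])/c["camera_matrix"][0,0]
    s=d.copy()
    for _ in range(8): s=d/(1+c["k1"]*(s**2).sum(1,keepdims=True))
    R=c["world_to_cam"][:3,:3]; t=c["world_to_cam"][:3,3]; o=-R.T@t
    r=np.c_[s,np.ones(len(s))]@R
    return o+r*((z-o[2])/r[:,2])[:,None]
def tri(uv):  # dict cam->pixel
    X=least_squares(lambda X:np.concatenate([proj(n,X)[0]-p for n,p in uv.items()]),[0.5,0,0.1]); return X.x,np.abs(X.fun).max()
def snap(n,name=None):
    im=capture(n)
    if name: cv2.imwrite(f"pics/{name}.png",im[:,:,::-1])
    return im
def hsv(im): return cv2.cvtColor(im,cv2.COLOR_RGB2HSV)
E
python3 - <<'E'
from h import *
for n,box,mb in (("top",(340,165,420,255),(235,170,295,230)),("side",(305,140,395,215),(260,230,325,300))):
    im=cv2.imread(f"pics/{n}0.png")[:,:,::-1].copy(); H=hsv(im)
    x0,y0,x1,y1=box
    for nm,z,lo,hi in (("lid",.062,8,18),("red",.074,175,4)):
        h=H[:,:,0]; m=((h>=lo)&(h<=hi)) if lo<hi else ((h>=lo)|(h<=hi))
        m&=(H[:,:,1]>150)&(H[:,:,2]>90); m=m.astype(np.uint8)
        k=np.zeros_like(m); k[y0:y1,x0:x1]=m[y0:y1,x0:x1]
        nl,L,st,ce=cv2.connectedComponentsWithStats(k)
        if nl<2: print(n,nm,"none"); continue
        i=1+st[1:,4].argmax()
        c=max(cv2.findContours((L==i).astype(np.uint8),0,2)[0],key=len)[:,0]
        w=back(n,c,z)[:,:2].astype(np.float32)*1000
        print(n,nm,st[i],ce[i].round(1),"rect",[np.round(v,1) for v in cv2.minAreaRect(w)], "corners px",cv2.boxPoints(cv2.minAreaRect(c)).round(1).tolist())
ims=[]
for n,b in (("top",(335,165,425,255)),("top",(225,160,305,240)),("side",(305,140,395,230)),("side",(250,225,330,305))):
    im=cv2.imread(f"pics/{n}0.png")[b[1]:b[3],b[0]:b[2]]; ims.append(cv2.resize(im,(390,295) if 0 else (300,300),interpolation=cv2.INTER_CUBIC))
cv2.imwrite("pics/crop1.png",np.vstack([np.hstack(ims[:2]),np.hstack(ims[2:])]))
E
```

```text
top lid [ 352  182   50   55 2268] [376.2 208.7] rect [array([ 524.3, -161.9]), array([164. , 139.7]), np.float64(6.4)] corners px [[351.5, 185.3000030517578], [395.5, 180.39999389648438], [401.20001220703125, 232.10000610351562], [357.20001220703125, 237.0]]
top red [375 235  12   8  77] [380.1 238.2] rect [array([ 431.3, -172.3]), array([21.5, 34.4]), np.float64(7.8)] corners px [[374.29998779296875, 235.3000030517578], [385.20001220703125, 234.0], [386.1000061035156, 240.89999389648438], [375.20001220703125, 242.1999969482422]]
side lid [ 317  151   62   44 1820] [348.5 172.2] rect [array([ 523.5, -160.3]), array([167.2, 139.9]), np.float64(6.5)] corners px [[316.3999938964844, 182.5], [323.8999938964844, 148.89999389648438], [379.6000061035156, 161.1999969482422], [372.1000061035156, 194.89999389648438]]
side red [375 171   8  10  57] [379.  175.6] rect [array([ 432.6, -170.3]), array([19.7, 36.1]), np.float64(5.4)] corners px [[374.70001220703125, 178.89999389648438], [377.5, 170.5], [383.79998779296875, 172.60000610351562], [381.0, 181.0]]
```

View pics/crop1.png

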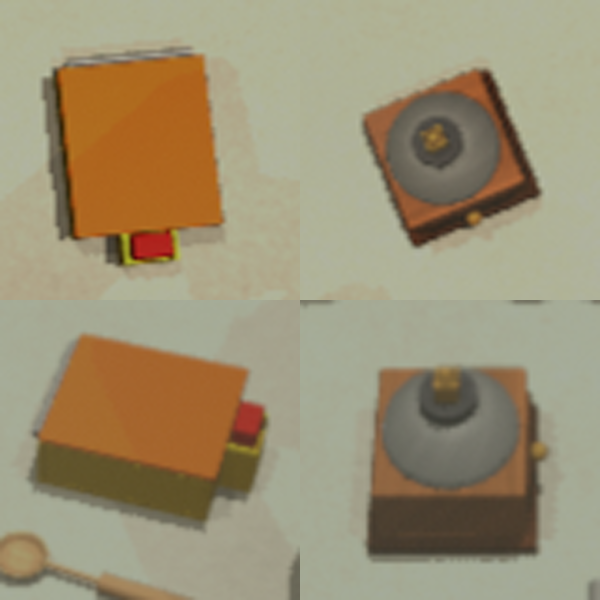

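The middle box (top pixel 377,213; side 350,178) is the case meant: its lid measures 164×140 mm. The other two, at 226,293 and 438,274, are clearly larger. The crop shows its catch facing the robot. The mill shaft is at about (260,196) in the top view and (289,248) in the side view.

```bash
cat >> h.py <<'E'
def go(x,y,z,yang=None,s=None):
    """row numbers for TCP target (m), yang = world angle (deg) of tool y (mod 180)"""
    s=s or read_state(); R=s["tcp_rot"]; d=R.T@(np.array([x,y,z])-s["position"])*1000
    t=0
    if yang is not None:
        t=np.degrees(np.arctan2(R[1,1],R[0,1]))-yang; t=(t+90)%180-90
    print("row dx %.1f dy %.1f dz %.1f turn %.3f"%(*d,np.radians(t)))
E
python3 - <<'E'
from h import *
print("shaft tip",tri({"top":np.array([260.5,196.5]),"side":np.array([288.9,247.7])}))
# mill top body square
for n,b in (("top",(230,165,300,235)),("side",(255,230,325,305))):
    im=cv2.imread(f"pics/{n}0.png")[:,:,::-1].copy(); H=hsv(im)
    m=((H[:,:,0]<16)&(H[:,:,1]>110)&(H[:,:,2]>95)).astype(np.uint8); k=np.zeros_like(m); k[b[1]:b[3],b[0]:b[2]]=m[b[1]:b[3],b[0]:b[2]]
    ys,xs=np.nonzero(k); w=back(n,np.c_[xs,ys],.08)[:,:2].astype(np.float32)*1000
    print(n,len(xs),[np.round(v,1) for v in cv2.minAreaRect(w)])
    c=im[185:212,248:275] if n=="top" else im[236:263,276:303]
    cv2.imwrite(f"pics/sh_{n}.png",cv2.resize(c,(390,390),interpolation=cv2.INTER_CUBIC)[:,:,::-1])
cv2.imwrite("pics/sh.png",np.hstack([cv2.imread(f"pics/sh_{n}.png") for n in("top","side")]))
go(.442,-.1702,.11,-83.6)
E
```

```text
shaft tip (array([0.55039696, 0.19571805, 0.12561939]), np.float64(0.2608850919800716))
top 394 [array([547.1, 193.3]), array([103.1, 105.6]), np.float64(23.7)]
side 382 [array([546.8, 202.5]), array([102.6,  98.7]), np.float64(23.4)]
row dx 332.5 dy -287.8 dz 123.6 turn 0.313
```

View pics/sh.png

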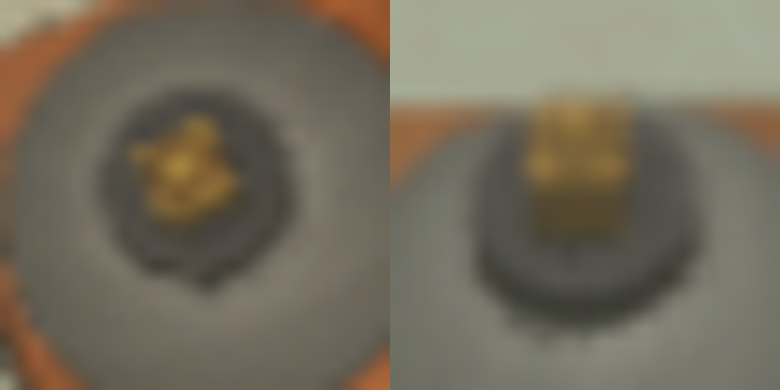

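```bash
python3 -m inch '[{"gripper":0,"dx":45,"dy":-39,"dz":0},{"dx":85,"dy":-74,"dz":0,"turn":0.1},{"dx":125,"dy":-108,"turn":0.2},{"dx":165,"dy":-143,"turn":0.3},{"dx":205,"dy":-178,"turn":0.313},{"dx":245,"dy":-212,"turn":0.313},{"dx":285,"dy":-247,"turn":0.313},{"dx":320,"dy":-277,"dz":30,"turn":0.313},{"dx":332.5,"dy":-287.8,"dz":70,"turn":0.313},{"dx":332.5,"dy":-287.8,"dz":105,"turn":0.313},{"dx":332.5,"dy":-287.8,"dz":123.6,"turn":0.313},{"dx":332.5,"dy":-287.8,"dz":123.6,"turn":0.313}]'
python3 - <<'E'
from h import *
s=read_state(); print(s["time_s"],s["position"],s["opening"])
snap("top","t1");snap("side","s1")
p=s["position"]+[0,0,-.011]
for n in("top","side"): print(n,proj(n,p))
a=cv2.imread("pics/t1.png")[165:265,320:440]; b=cv2.imread("pics/s1.png")[100:220,300:440]
cv2.imwrite("pics/c1.png",np.hstack([cv2.resize(a,(390,325),interpolation=2),cv2.resize(b,(380,325),interpolation=2)]))
go(.442,-.1702,.11,-83.6)
E
```

```text
1.1 [ 0.25759838 -0.56942148  0.23357874] 0.998397175079172
top [[532.01158391 300.94826587]]
side [[476.97251249  74.53913047]]
row dx 332.5 dy -287.7 dz 123.6 turn 0.313invalid input
```

View pics/c1.png

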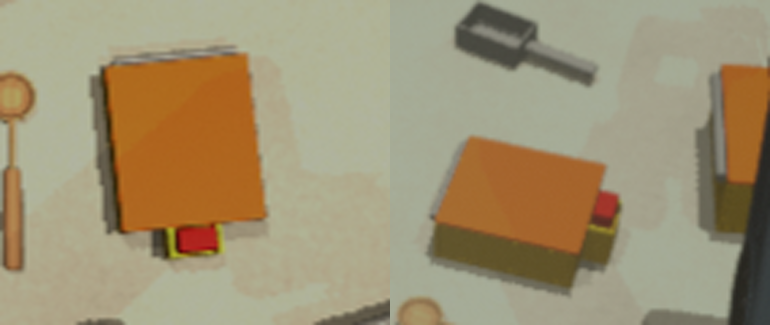

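The move was refused, so the picture shows the scene unchanged. I'll give every key in each row.

```bash
python3 -m inch '[{"gripper":0,"dx":45,"dy":-39,"dz":0,"turn":0},{"gripper":0,"dx":85,"dy":-74,"dz":0,"turn":0.1},{"gripper":0,"dx":125,"dy":-108,"dz":0,"turn":0.2},{"gripper":0,"dx":165,"dy":-143,"dz":0,"turn":0.3},{"gripper":0,"dx":205,"dy":-178,"dz":0,"turn":0.313},{"gripper":0,"dx":245,"dy":-212,"dz":0,"turn":0.313},{"gripper":0,"dx":285,"dy":-247,"dz":0,"turn":0.313},{"gripper":0,"dx":320,"dy":-277,"dz":30,"turn":0.313},{"gripper":0,"dx":332.5,"dy":-287.8,"dz":70,"turn":0.313},{"gripper":0,"dx":332.5,"dy":-287.8,"dz":105,"turn":0.313},{"gripper":0,"dx":332.5,"dy":-287.8,"dz":123.6,"turn":0.313},{"gripper":0,"dx":332.5,"dy":-287.8,"dz":123.6,"turn":0.313}]'
python3 - <<'E'
from h import *
s=read_state(); print(s["time_s"],s["position"],s["opening"])
snap("top","t1");snap("side","s1")
p=s["position"]+[0,0,-.011]
for n in("top","side"): print(n,proj(n,p))
a=cv2.imread("pics/t1.png")[165:265,320:440]; b=cv2.imread("pics/s1.png")[100:220,300:440]
cv2.imwrite("pics/c1b.png",np.hstack([cv2.resize(a,(390,325),interpolation=2),cv2.resize(b,(380,325),interpolation=2)]))
go(.442,-.1702,.11,-83.6)
E
```

```text
time_s: 2.4
position: [0.4406, -0.1685, 0.1076]
tcp_rot: [[0.994, 0.113, -0.005], [0.113, -0.994, 0.004], [-0.005, -0.004, -1.0]]
force: [-0.6, -0.1, -0.4]
opening: 0.033
2.4 [ 0.44055916 -0.16849946  0.10762326] 0.03342481964705254
top [[379.94426205 234.75065983]]
side [[377.28310358 170.07044189]]
row dx -0.3 dy -0.4 dz 0.2 turn 0.000
```

```bash
python3 -m inch '[{"gripper":0,"dx":0,"dy":0,"dz":12,"turn":0},{"gripper":0,"dx":0,"dy":0,"dz":20,"turn":0},{"gripper":0,"dx":0,"dy":0,"dz":24,"turn":0},{"gripper":0,"dx":0,"dy":0,"dz":27,"turn":0},{"gripper":0,"dx":0,"dy":0,"dz":30,"turn":0},{"gripper":0,"dx":0,"dy":0,"dz":32,"turn":0},{"gripper":0,"dx":0,"dy":0,"dz":32.5,"turn":0},{"gripper":0,"dx":0,"dy":0,"dz":32.5,"turn":0},{"gripper":0,"dx":0,"dy":0,"dz":32.5,"turn":0}]'
python3 - <<'E'
from h import *
s=read_state(); print(s["position"],s["force"])
th=np.arange(0.03,1.86,0.07); r=.150; k=0
for t in th:
    x=-r*np.cos(t)+.006*np.sin(t)+.0095; z=.056+r*np.sin(t)+.006*np.cos(t)
    if t>1.5: z=.056+r*np.sin(1.5)+.006*np.cos(1.5)
    print("%.2f dx %.1f dz %.1f"%(t,(x+.164)*1000,-(z-.0665)*1000))
E
```

```text
time_s: 3.4
position: [0.4424, -0.1708, 0.0778]
tcp_rot: [[0.994, 0.112, 0.001], [0.112, -0.994, -0.001], [0.001, 0.001, -1.0]]
force: [-1.5, -2.6, 4.0]
opening: 0.005
[ 0.44235931 -0.17078279  0.07778261] [-1.51584924 -2.60274928  3.99474787]
0.03 dx 23.7 dz 0.0
0.10 dx 24.8 dz -10.4
0.17 dx 26.7 dz -20.8
0.24 dx 29.2 dz -31.0
0.31 dx 32.5 dz -41.0
0.38 dx 36.4 dz -50.7
0.45 dx 41.0 dz -60.1
0.52 dx 46.3 dz -69.2
0.59 dx 52.2 dz -77.9
0.66 dx 58.7 dz -86.2
0.73 dx 65.7 dz -94.0
0.80 dx 73.3 dz -101.3
0.87 dx 81.4 dz -108.0
0.94 dx 89.9 dz -114.2
1.01 dx 98.8 dz -119.7
1.08 dx 108.1 dz -124.6
1.15 dx 117.7 dz -128.9
1.22 dx 127.6 dz -132.4
1.29 dx 137.7 dz -135.3
1.36 dx 148.0 dz -137.4
1.43 dx 158.4 dz -138.9
1.50 dx 168.9 dz -139.5
1.57 dx 179.4 dz -139.5
1.64 dx 189.9 dz -139.5
1.71 dx 200.3 dz -139.5
1.78 dx 210.5 dz -139.5
1.85 dx 220.6 dz -139.5
```

```bash
python3 -m inch '[{"gripper":0,"dx":8,"dy":0,"dz":0,"turn":0},{"gripper":0,"dx":16,"dy":0,"dz":-1,"turn":0},{"gripper":0,"dx":23,"dy":0,"dz":-3,"turn":0},{"gripper":0,"dx":24.8,"dy":0,"dz":-10,"turn":0},{"gripper":0,"dx":26.7,"dy":0,"dz":-20,"turn":0},{"gripper":0,"dx":29.2,"dy":0,"dz":-31,"turn":0},{"gripper":0,"dx":32.5,"dy":0,"dz":-41,"turn":0},{"gripper":0,"dx":36.4,"dy":0,"dz":-50.7,"turn":0},{"gripper":0,"dx":41,"dy":0,"dz":-60,"turn":0}]'
python3 - <<'E'
from h import *
s=read_state(); print(s["position"],s["force"])
snap("side","s2")
cv2.imwrite("pics/c2.png",cv2.resize(cv2.imread("pics/s2.png")[80:230,290:490],(800,600),interpolation=2))
E
```

```text
time_s: 4.3
position: [0.483, -0.1656, 0.1385]
tcp_rot: [[0.994, 0.111, 0.001], [0.111, -0.994, -0.0], [0.0, 0.0, -1.0]]
force: [0.6, -0.7, -0.7]
opening: 0.005
[ 0.48304041 -0.16555702  0.13850324] [ 0.61027151 -0.70993454 -0.69626124]
```

View pics/c2.png

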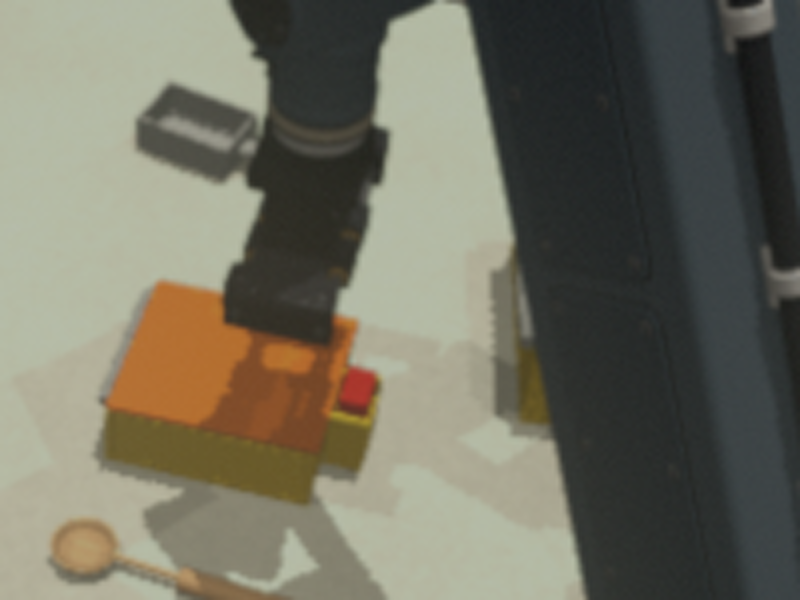

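The lid is still shut, at crop (230,370), and the button is back up at (357,390). The lid was either not released or re-caught when I slid off sideways. I'll press again, deeper, hold, and then rise straight up.

```bash
python3 -m inch '[{"gripper":0,"dx":-20,"dy":0,"dz":10,"turn":0},{"gripper":0,"dx":-41,"dy":0,"dz":20,"turn":0},{"gripper":0,"dx":-41,"dy":0,"dz":40,"turn":0},{"gripper":0,"dx":-41,"dy":0,"dz":52,"turn":0},{"gripper":0,"dx":-41,"dy":0,"dz":58,"turn":0},{"gripper":0,"dx":-41,"dy":0,"dz":61,"turn":0},{"gripper":0,"dx":-41,"dy":0,"dz":62,"turn":0},{"gripper":0,"dx":-41,"dy":0,"dz":62,"turn":0},{"gripper":0,"dx":-41,"dy":0,"dz":62,"turn":0}]'
python3 -m inch '[{"gripper":0,"dx":0,"dy":0,"dz":-2,"turn":0},{"gripper":0,"dx":0,"dy":0,"dz":-5,"turn":0},{"gripper":0,"dx":0,"dy":0,"dz":-9,"turn":0},{"gripper":0,"dx":0,"dy":0,"dz":-14,"turn":0},{"gripper":0,"dx":0,"dy":0,"dz":-19,"turn":0},{"gripper":0,"dx":0,"dy":0,"dz":-24,"turn":0},{"gripper":0,"dx":0,"dy":0,"dz":-24,"turn":0}]'
python3 - <<'E'
from h import *
s=read_state(); print(s["position"],s["force"])
snap("side","s3")
cv2.imwrite("pics/c3.png",cv2.resize(cv2.imread("pics/s3.png")[130:220,300:420],(600,450),interpolation=2))
E
```

```text
time_s: 5.25
position: [0.4414, -0.1699, 0.0764]
tcp_rot: [[0.994, 0.112, -0.001], [0.112, -0.994, 0.0], [-0.001, -0.0, -1.0]]
force: [-3.2, 0.3, 7.1]
opening: 0.006
time_s: 5.95
position: [0.4425, -0.1705, 0.1002]
tcp_rot: [[0.994, 0.112, 0.001], [0.112, -0.994, -0.001], [0.001, 0.001, -1.0]]
force: [1.4, -0.0, 2.0]
opening: 0.004
[ 0.44248725 -0.17047432  0.10019236] [ 1.39732364 -0.04085917  1.95358487]
```

View pics/c3.png

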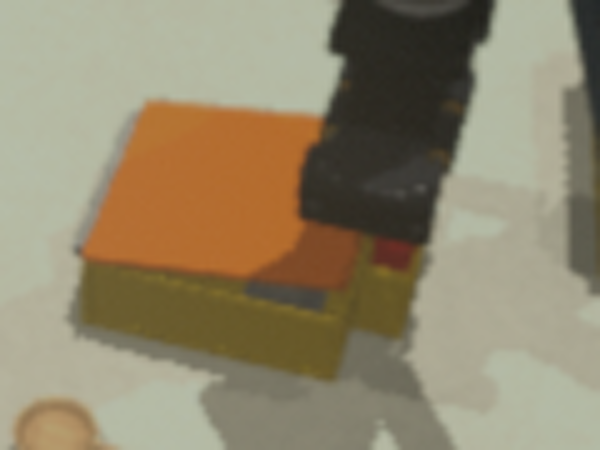

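The lid is now held at about 0.17 rad under the fingers, with the lid edge at crop (350,235), and the grey hub shows in the opening at (290,292). I'll follow it up.

```bash
python3 -m inch '[{"gripper":0,"dx":10,"dy":0,"dz":-3,"turn":0},{"gripper":0,"dx":20,"dy":0,"dz":-9,"turn":0},{"gripper":0,"dx":28,"dy":0,"dz":-14,"turn":0},{"gripper":0,"dx":32.5,"dy":0,"dz":-18,"turn":0},{"gripper":0,"dx":36.4,"dy":0,"dz":-28,"turn":0},{"gripper":0,"dx":41,"dy":0,"dz":-37.4,"turn":0},{"gripper":0,"dx":46.3,"dy":0,"dz":-46.5,"turn":0},{"gripper":0,"dx":52,"dy":0,"dz":-55,"turn":0},{"gripper":0,"dx":58.7,"dy":0,"dz":-63.5,"turn":0},{"gripper":0,"dx":65.7,"dy":0,"dz":-71,"turn":0},{"gripper":0,"dx":73.3,"dy":0,"dz":-78.6,"turn":0},{"gripper":0,"dx":81.4,"dy":0,"dz":-85.3,"turn":0}]'
python3 -m inch '[{"gripper":0,"dx":8.5,"dy":0,"dz":-6.2,"turn":0},{"gripper":0,"dx":17.4,"dy":0,"dz":-11.7,"turn":0},{"gripper":0,"dx":26.7,"dy":0,"dz":-16.6,"turn":0},{"gripper":0,"dx":36.3,"dy":0,"dz":-21,"turn":0},{"gripper":0,"dx":46.2,"dy":0,"dz":-24.4,"turn":0},{"gripper":0,"dx":56.3,"dy":0,"dz":-27.3,"turn":0},{"gripper":0,"dx":66.6,"dy":0,"dz":-29.4,"turn":0},{"gripper":0,"dx":77,"dy":0,"dz":-31,"turn":0},{"gripper":0,"dx":87.5,"dy":0,"dz":-31.5,"turn":0},{"gripper":0,"dx":98,"dy":0,"dz":-31.5,"turn":0},{"gripper":0,"dx":108.5,"dy":0,"dz":-31.5,"turn":0},{"gripper":0,"dx":119,"dy":0,"dz":-31.5,"turn":0}]'
python3 -m inch '[{"gripper":0,"dx":8,"dy":0,"dz":0,"turn":0},{"gripper":0,"dx":16,"dy":0,"dz":0,"turn":0},{"gripper":0,"dx":25,"dy":0,"dz":0,"turn":0},{"gripper":0,"dx":28,"dy":0,"dz":0,"turn":0},{"gripper":0,"dx":30,"dy":0,"dz":-20,"turn":0},{"gripper":0,"dx":30,"dy":0,"dz":-50,"turn":0},{"gripper":0,"dx":30,"dy":0,"dz":-70,"turn":0}]'
python3 - <<'E'
from h import *
go(.32,-.44,.29)
E
```

```text
time_s: 7.2
position: [0.5236, -0.1611, 0.1855]
tcp_rot: [[0.994, 0.112, 0.0], [0.112, -0.994, -0.0], [0.0, 0.0, -1.0]]
force: [0.5, 0.8, 0.3]
opening: 0.005
time_s: 8.4
position: [0.6417, -0.1476, 0.2157]
tcp_rot: [[0.994, 0.112, -0.001], [0.112, -0.994, 0.0], [-0.001, -0.001, -1.0]]
force: [0.4, 0.6, -1.2]
opening: 0.005
time_s: 9.1
position: [0.6713, -0.1446, 0.288]
tcp_rot: [[0.994, 0.112, 0.001], [0.112, -0.994, -0.001], [0.001, 0.001, -1.0]]
force: [0.4, -0.1, 0.3]
opening: 0.008
row dx -382.0 dy 254.3 dz -2.1 turn 0.000
```

```bash
python3 -m inch '[{"gripper":0,"dx":-38,"dy":25,"dz":-2,"turn":0},{"gripper":65,"dx":-76,"dy":50,"dz":-2,"turn":0},{"gripper":65,"dx":-114,"dy":75,"dz":-2,"turn":0},{"gripper":65,"dx":-152,"dy":101,"dz":-2,"turn":0},{"gripper":65,"dx":-190,"dy":127,"dz":-2,"turn":0},{"gripper":65,"dx":-228,"dy":152,"dz":-2,"turn":0},{"gripper":65,"dx":-266,"dy":177,"dz":-2,"turn":0},{"gripper":65,"dx":-304,"dy":202,"dz":-2,"turn":0},{"gripper":65,"dx":-342,"dy":228,"dz":-2,"turn":0},{"gripper":65,"dx":-382,"dy":254,"dz":-2,"turn":0}]'
python3 - <<'E'
from h import *
a=snap("top","t4"); b=snap("side","s4")
for q in("crank_hub","knob","shaft_seat"):
    for n in("top","side"): print(q,n,[(round(d["score"],2),[round(v,1) for v in d["extent"]]) for d in recognise(n,q)])
A=cv2.resize(a[165:255,340:420],(400,450),interpolation=2); B=cv2.resize(b[130:220,310:390],(400,450),interpolation=2)
cv2.imwrite("pics/c4.png",np.hstack([A,B])[:,:,::-1])
E
```

```text
time_s: 10.1
position: [0.318, -0.4403, 0.2886]
tcp_rot: [[0.994, 0.112, 0.0], [0.112, -0.994, -0.0], [0.0, 0.0, -1.0]]
force: [0.4, -0.4, 0.1]
opening: 0.638
crank_hub top [(0.6, [377.0, 208.4, 7.4, 34.9]), (0.44, [322.9, 215.9, 17.8, 57.1])]
crank_hub side [(0.72, [347.9, 176.6, 38.1, 24.3])]
knob top [(0.47, [190.8, 196.4, 55.7, 63.9])]
knob side []
shaft_seat top [(0.68, [262.2, 197.6, 11.6, 13.9]), (0.63, [377.4, 191.4, 11.2, 3.7])]
shaft_seat side [(0.62, [288.4, 251.3, 21.0, 15.0])]
```

View pics/c4.png

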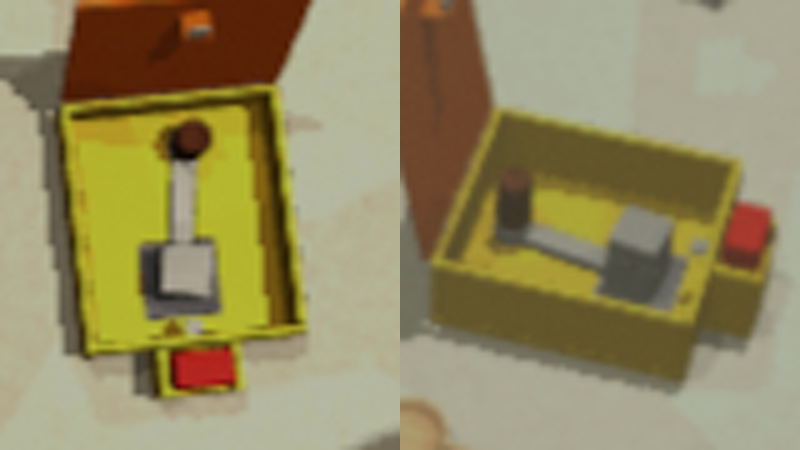

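The lid stands open. In the crop (top half left), the hub top is at (188,268) and the knob at (190,139); in the side half the hub top is at (642,231) and the knob top at (517,178).

```bash
python3 - <<'E'
from h import *
o=.4
ht=np.array([340+188/5-o,165+268/5-o]); hs=np.array([310+242/5-o,130+231/5-o])
kt=np.array([340+190/5-o,165+139/5-o]); ks=np.array([310+117/5-o,130+178/5-o])
for a,b,z in((ht,hs,.051),(kt,ks,.055)):
    print("tri",tri({"top":a,"side":b}),"top",back("top",a,z)[0],"side",back("side",b,z)[0])
h=(back("top",ht,.051)+back("side",hs,.051))[0]/2; k=(back("top",kt,.055)+back("side",ks,.055))[0]/2
d=(k-h)[:2]; print("hub",h,"yaw",np.degrees(np.arctan2(d[1],d[0])),"len",np.hypot(*d))
# shaft at square top z=.134 from initial pictures
for p,n in(((248+185*27/390-.5,185+172*27/390-.5),"top"),((276+190*27/390-.5,236+128*27/390-.5),"side")): print("shaft",n,back(n,p,.136)[0])
yaw=np.degrees(np.arctan2(d[1],d[0]))
go(h[0],h[1],.10,yaw+90); go(h[0],h[1],.026,yaw+90)
E
```

```text
tri (array([ 0.49607454, -0.1662877 ,  0.04910999]), np.float64(0.2179204633574443)) top [ 0.49521663 -0.16618339  0.051     ] side [ 0.49623168 -0.16452804  0.051     ]
tri (array([ 0.57765279, -0.16589007,  0.06153184]), np.float64(0.41984707204778715)) top [ 0.5772616  -0.16706768  0.055     ] side [ 0.58112405 -0.17148716  0.055     ]
hub [ 0.49572415 -0.16535571  0.051     ] yaw -2.690020009164145 len 0.08356074650141243
shaft top [0.54850411 0.1947605  0.136     ]
shaft side [0.55236577 0.1931232  0.136     ]
row dx 204.9 dy -251.2 dz 188.4 turn 0.161
row dx 204.9 dy -251.2 dz 262.4 turn 0.161
```

```bash
python3 -m inch '[{"gripper":65,"dx":25,"dy":-31,"dz":0,"turn":0.04},{"gripper":65,"dx":51,"dy":-63,"dz":0,"turn":0.1},{"gripper":65,"dx":77,"dy":-94,"dz":0,"turn":0.14},{"gripper":65,"dx":103,"dy":-126,"dz":0,"turn":0.14},{"gripper":65,"dx":129,"dy":-157,"dz":20,"turn":0.14},{"gripper":65,"dx":155,"dy":-190,"dz":50,"turn":0.14},{"gripper":65,"dx":181,"dy":-222,"dz":90,"turn":0.14},{"gripper":65,"dx":200,"dy":-246,"dz":130,"turn":0.14},{"gripper":65,"dx":204.5,"dy":-251.5,"dz":165,"turn":0.14},{"gripper":65,"dx":204.5,"dy":-251.5,"dz":188,"turn":0.14},{"gripper":65,"dx":204.5,"dy":-251.5,"dz":188,"turn":0.14}]'
python3 - <<'E'
from h import *
print(read_state()["position"]); go(.4957,-.1655,.10,88.5); go(.4957,-.1655,.026,88.5)
E
```

```text
time_s: 11.6
position: [0.4932, -0.1635, 0.0973]
tcp_rot: [[1.0, -0.024, -0.007], [-0.024, -1.0, 0.004], [-0.007, -0.004, -1.0]]
force: [-0.7, 0.3, 0.4]
opening: 0.654
[ 0.49323737 -0.16346925  0.09726406]
row dx 2.5 dy 2.0 dz -2.8 turn 0.002
row dx 3.0 dy 2.2 dz 71.2 turn 0.002
```

```bash
python3 -m inch '[{"gripper":65,"dx":0,"dy":0,"dz":25,"turn":0},{"gripper":65,"dx":0,"dy":0,"dz":50,"turn":0},{"gripper":65,"dx":0,"dy":0,"dz":66,"turn":0},{"gripper":65,"dx":0,"dy":0,"dz":74,"turn":0},{"gripper":65,"dx":0,"dy":0,"dz":74,"turn":0},{"gripper":20,"dx":0,"dy":0,"dz":74,"turn":0},{"gripper":20,"dx":0,"dy":0,"dz":74,"turn":0},{"gripper":20,"dx":0,"dy":0,"dz":74,"turn":0},{"gripper":20,"dx":0,"dy":0,"dz":74,"turn":0},{"gripper":20,"dx":0,"dy":0,"dz":74,"turn":0}]'
python3 - <<'E'
from h import *
s=read_state();print(s["position"],s["force"],s["moment"],s["opening"]*87)
E
```

```text
time_s: 12.6
position: [0.4951, -0.167, 0.0269]
tcp_rot: [[1.0, -0.028, 0.001], [-0.028, -1.0, -0.001], [0.001, 0.001, -1.0]]
force: [-0.2, -0.2, 4.3]
opening: 0.368
[ 0.49514553 -0.16704759  0.02690283] [-0.18034103 -0.17993587  4.30020175] [0.01024577 0.04620439 0.03262849] 31.99408952393616
```

```bash
python3 -m inch '[{"gripper":20,"dx":0,"dy":0,"dz":-15,"turn":0},{"gripper":20,"dx":0,"dy":0,"dz":-40,"turn":0},{"gripper":20,"dx":0,"dy":0,"dz":-75,"turn":0},{"gripper":20,"dx":0,"dy":0,"dz":-110,"turn":0},{"gripper":20,"dx":0,"dy":0,"dz":-145,"turn":0},{"gripper":20,"dx":0,"dy":0,"dz":-170,"turn":0},{"gripper":20,"dx":0,"dy":0,"dz":-170,"turn":0}]'
python3 - <<'E'
from h import *
s=read_state();print(s["position"],s["force"],s["moment"],s["opening"]*87)
go(.550,.1935,.197,23.5+90)
E
```

```text
time_s: 13.3
position: [0.4966, -0.1677, 0.1993]
tcp_rot: [[1.0, -0.028, 0.006], [-0.028, -1.0, -0.004], [0.006, 0.003, -1.0]]
force: [-0.1, -0.2, -2.5]
opening: 0.366
[ 0.49656603 -0.1676701   0.19930733] [-0.05949061 -0.20791999 -2.48900087] [0.01223827 0.01665861 0.04173356] 31.849529623032904
row dx 43.2 dy -362.5 dz 1.3 turn -0.438
```

```bash
python3 -m inch '[{"gripper":20,"dx":4,"dy":-30,"dz":0,"turn":-0.05},{"gripper":20,"dx":9,"dy":-72,"dz":0,"turn":-0.12},{"gripper":20,"dx":14,"dy":-114,"dz":0,"turn":-0.2},{"gripper":20,"dx":19,"dy":-156,"dz":0,"turn":-0.28},{"gripper":20,"dx":24,"dy":-198,"dz":0,"turn":-0.36},{"gripper":20,"dx":29,"dy":-240,"dz":0,"turn":-0.43},{"gripper":20,"dx":34,"dy":-282,"dz":0,"turn":-0.438},{"gripper":20,"dx":39,"dy":-320,"dz":0,"turn":-0.438},{"gripper":20,"dx":42,"dy":-345,"dz":0,"turn":-0.438},{"gripper":20,"dx":44,"dy":-362,"dz":0,"turn":-0.438},{"gripper":20,"dx":44,"dy":-362,"dz":0,"turn":-0.438},{"gripper":20,"dx":44,"dy":-362,"dz":0,"turn":-0.438}]'
python3 - <<'E'
from h import *
s=read_state();print(s["position"],s["force"],s["opening"]*87)
a=snap("top","t5"); b=snap("side","s5")
go(.550,.1935,.197,23.5+90)
A=cv2.resize(a[150:250,215:315],(400,400),interpolation=2); B=cv2.resize(b[200:300,240:340],(400,400),interpolation=2)
cv2.imwrite("pics/c5.png",np.hstack([A,B])[:,:,::-1])
E
```

```text
time_s: 14.5
position: [0.5481, 0.1932, 0.195]
tcp_rot: [[0.917, 0.399, -0.003], [0.399, -0.917, -0.001], [-0.003, -0.0, -1.0]]
force: [0.2, 0.4, -2.1]
opening: 0.365
[0.54809709 0.19324256 0.1949882 ] [ 0.23679968  0.42378935 -2.0546767 ] 31.744421405715904
row dx 1.8 dy -0.3 dz -1.4 turn -0.002
```

View pics/c5.png

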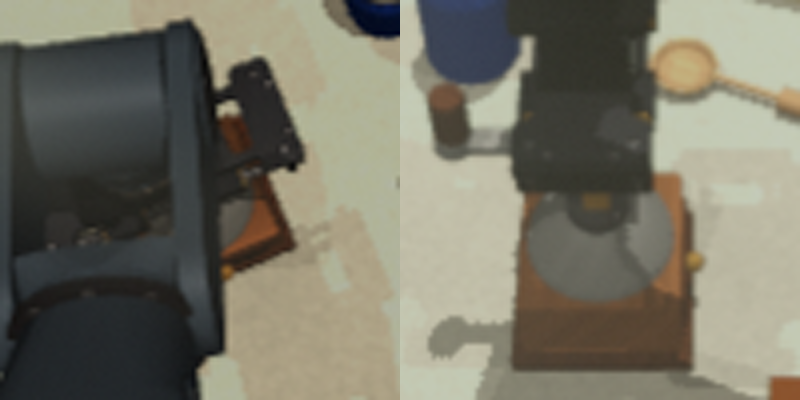

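```bash
python3 - <<'E'
from h import *
s=read_state(); p=s["position"];print(p)
for z in(.116,.136,.186,.203,.26): print(z,proj("side",[p[0],p[1],z])[0],"shaft",proj("side",[.5504,.1940,z])[0])
R=s["tcp_rot"]
for v in([-.0375,.095],[.0375,.095],[-.0095,.059],[.0095,.059]): print(v,proj("side",p+R@np.array([v[0],-v[1],.011]))[0],proj("side",p+R@np.array([v[0],-v[1],-.059]))[0])
k=p+R@np.array([.085,0,.021-.05]); print("knob top pred",proj("side",k)[0],"seen",240+48/4,200+88/4)
E
```

```text
[0.54851252 0.19251224 0.19561331]
0.116 [290.5337233  249.13043439] shaft [289.59842654 249.33588964]
0.136 [290.16448834 244.68929279] shaft [289.21646767 244.89604484]
0.186 [289.1979542  233.04383445] shaft [288.21660091 233.25377843]
0.203 [288.85438433 228.89726824] shaft [287.86117346 229.10827588]
0.26 [287.64238222 214.24005787] shaft [286.6073041  214.45451874]
[-0.0375, 0.095] [304.12142327 267.65329014] [303.30933072 250.79238758]
[0.0375, 0.095] [271.08577373 267.66210093] [268.48186415 250.79934049]
[-0.0095, 0.059] [292.33821004 254.23634745] [290.92147777 237.01945123]
[0.0095, 0.059] [284.13936341 254.23849579] [282.28839996 237.02118202]
knob top pred [251.90445038 223.48110485] seen 252.0 222.0
```

```bash
python3 -m inch '[{"gripper":20,"dx":0.4,"dy":0,"dz":15,"turn":0},{"gripper":20,"dx":0.4,"dy":0,"dz":28,"turn":0},{"gripper":20,"dx":0.4,"dy":0,"dz":32,"turn":0},{"gripper":20,"dx":0.4,"dy":0,"dz":36,"turn":0},{"gripper":20,"dx":0.4,"dy":0,"dz":40,"turn":0},{"gripper":20,"dx":0.4,"dy":0,"dz":43,"turn":0},{"gripper":20,"dx":0.4,"dy":0,"dz":46,"turn":0},{"gripper":20,"dx":0.4,"dy":0,"dz":46,"turn":0},{"gripper":20,"dx":0.4,"dy":0,"dz":46,"turn":0}]'
python3 - <<'E'
from h import *
s=read_state();print(s["position"],s["force"],s["moment"],s["opening"]*87)
E
```

```text
time_s: 15.5
position: [0.5498, 0.1937, 0.1503]
tcp_rot: [[0.917, 0.399, 0.001], [0.399, -0.917, -0.001], [0.001, 0.001, -1.0]]
force: [1.9, -2.1, -4.0]
opening: 0.365
[0.54980203 0.19374534 0.15026149] [ 1.88962921 -2.07518637 -4.03979846] [-0.42063577 -0.24225311 -0.02916528] 31.718590255307515
```

```bash
python3 -m inch '[{"gripper":20,"dx":0,"dy":0,"dz":3,"turn":0},{"gripper":20,"dx":0,"dy":0,"dz":6,"turn":0},{"gripper":20,"dx":0,"dy":0,"dz":9,"turn":0},{"gripper":20,"dx":0,"dy":0,"dz":11.5,"turn":0},{"gripper":20,"dx":0,"dy":0,"dz":12.5,"turn":0},{"gripper":20,"dx":0,"dy":0,"dz":12.5,"turn":0}]'
python3 - <<'E'
from h import *
s=read_state();print(s["position"],s["force"],s["moment"],s["opening"]*87)
E
```

```text
time_s: 16.1
position: [0.5497, 0.1936, 0.1379]
tcp_rot: [[0.917, 0.399, 0.001], [0.399, -0.917, -0.001], [0.0, 0.001, -1.0]]
force: [1.7, -4.8, 0.9]
opening: 0.362
[0.54971607 0.19363715 0.13792667] [ 1.68907444 -4.7819388   0.86891948] [-0.87894963 -0.32076605 -0.00592353] 31.52081813036878
```

```bash
python3 -m inch '[{"gripper":65,"dx":0,"dy":0,"dz":0,"turn":0},{"gripper":65,"dx":0,"dy":0,"dz":0,"turn":0},{"gripper":65,"dx":0,"dy":0,"dz":0,"turn":0},{"gripper":65,"dx":0,"dy":0,"dz":-10,"turn":0},{"gripper":65,"dx":0,"dy":0,"dz":-40,"turn":0},{"gripper":65,"dx":0,"dy":0,"dz":-70,"turn":0},{"gripper":65,"dx":40,"dy":0,"dz":-70,"turn":0},{"gripper":65,"dx":85,"dy":0,"dz":-70,"turn":0},{"gripper":65,"dx":85,"dy":0,"dz":-70,"turn":0}]'
python3 - <<'E'
from h import *
s=read_state();print(s["position"],s["force"],s["opening"]*87)
a=snap("top","t6"); b=snap("side","s6")
B=cv2.resize(b[200:300,230:350],(600,500),interpolation=2)
cv2.imwrite("pics/c6.png",B[:,:,::-1])
k=np.array([.5497,.1936,.166])+.085*np.array([.917,.399,0]); print("knob top pred side",(proj("side",k)[0]-[230,200])*5, "hub top",(proj("side",[.5497,.1936,.162])[0]-[230,200])*5)
for f0 in(0,120,240):
    f=np.radians(np.arange(f0,f0+121,10)); x=85*(np.cos(f)-np.cos(f[0])); y=85*(np.sin(f)-np.sin(f[0])); print(f0,np.round(np.c_[x,y],1)[1:].tolist())
E
```

```text
time_s: 17.0
position: [0.6327, 0.23, 0.2092]
tcp_rot: [[0.917, 0.399, 0.008], [0.399, -0.917, 0.003], [0.009, 0.001, -1.0]]
force: [-0.2, 0.1, -0.3]
opening: 0.65
[0.63274994 0.22997427 0.20917875] [-0.19816443  0.05823128 -0.26553494] 56.57220506390023
knob top pred side [119.57958041 189.96611058] hub top [295.17867477 194.55893539]
0 [[-1.3, 14.8], [-5.1, 29.1], [-11.4, 42.5], [-19.9, 54.6], [-30.4, 65.1], [-42.5, 73.6], [-55.9, 79.9], [-70.2, 83.7], [-85.0, 85.0], [-99.8, 83.7], [-114.1, 79.9], [-127.5, 73.6]]
120 [[-12.1, -8.5], [-22.6, -19.0], [-31.1, -31.1], [-37.4, -44.5], [-41.2, -58.9], [-42.5, -73.6], [-41.2, -88.4], [-37.4, -102.7], [-31.1, -116.1], [-22.6, -128.2], [-12.1, -138.7], [-0.0, -147.2]]
240 [[13.4, -6.3], [27.7, -10.1], [42.5, -11.4], [57.3, -10.1], [71.6, -6.3], [85.0, -0.0], [97.1, 8.5], [107.6, 19.0], [116.1, 31.1], [122.4, 44.5], [126.2, 58.9], [127.5, 73.6]]
```

View pics/c6.png

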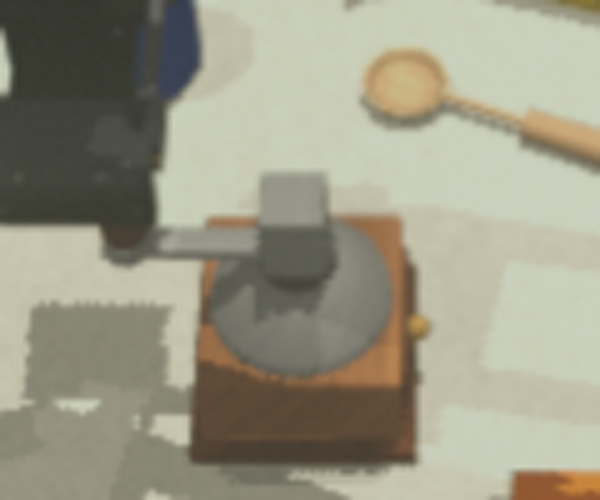

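The crank sits down on the collar, with the hub top at crop (293,200) against a predicted (295,195), and it is level. Next, the knob.

```bash
python3 -m inch '[{"gripper":65,"dx":0,"dy":0,"dz":20,"turn":0},{"gripper":65,"dx":0,"dy":0,"dz":45,"turn":0},{"gripper":65,"dx":0,"dy":0,"dz":60,"turn":0},{"gripper":65,"dx":0,"dy":0,"dz":63,"turn":0},{"gripper":10,"dx":0,"dy":0,"dz":63,"turn":0},{"gripper":10,"dx":0,"dy":0,"dz":63,"turn":0},{"gripper":10,"dx":0,"dy":0,"dz":63,"turn":0},{"gripper":10,"dx":0,"dy":0,"dz":63,"turn":0},{"gripper":10,"dx":0,"dy":0,"dz":63,"turn":0},{"gripper":10,"dx":0,"dy":0,"dz":63,"turn":0}]'
python3 - <<'E'
from h import *
s=read_state();print(s["position"],s["force"],s["moment"],s["opening"]*87)
E
python3 -m inch '[{"gripper":10,"dx":-0.3,"dy":7.4,"dz":0,"turn":0},{"gripper":10,"dx":-1.3,"dy":14.8,"dz":0,"turn":0},{"gripper":10,"dx":-5.1,"dy":29.1,"dz":0,"turn":0},{"gripper":10,"dx":-11.4,"dy":42.5,"dz":0,"turn":0},{"gripper":10,"dx":-19.9,"dy":54.6,"dz":0,"turn":0},{"gripper":10,"dx":-19.9,"dy":54.6,"dz":0,"turn":0}]'
python3 - <<'E'
from h import *
s=read_state();print(s["position"],s["force"],s["moment"],s["opening"]*87)
E
```

```text
time_s: 18.1
position: [0.6277, 0.228, 0.1452]
tcp_rot: [[0.917, 0.398, 0.001], [0.398, -0.917, 0.0], [0.001, 0.0, -1.0]]
force: [-0.9, -0.0, 0.2]
opening: 0.266
[0.62768983 0.22798211 0.1452267 ] [-0.87758251 -0.04043016  0.16560773] [-0.02652796 -0.03785168 -0.073478  ] 23.181039096039992
time_s: 18.7
position: [0.6311, 0.1666, 0.145]
tcp_rot: [[0.918, 0.396, 0.0], [0.396, -0.918, -0.002], [-0.0, 0.002, -1.0]]
force: [2.4, -1.6, 1.9]
opening: 0.265
[0.63105606 0.16661559 0.14504833] [ 2.38936685 -1.64233622  1.92051568] [-0.17451795 -0.25714336  0.00855644] 23.025858265122274
```

```bash
python3 -m inch '[{"gripper":10,"dx":-10.5,"dy":10.5,"dz":0,"turn":0},{"gripper":10,"dx":-22.6,"dy":19,"dz":0,"turn":0},{"gripper":10,"dx":-36,"dy":25.3,"dz":0,"turn":0},{"gripper":10,"dx":-50.3,"dy":29.1,"dz":0,"turn":0},{"gripper":10,"dx":-65.1,"dy":30.4,"dz":0,"turn":0},{"gripper":10,"dx":-79.9,"dy":29.1,"dz":0,"turn":0},{"gripper":10,"dx":-94.2,"dy":25.3,"dz":0,"turn":0},{"gripper":10,"dx":-107.6,"dy":19,"dz":0,"turn":0},{"gripper":10,"dx":-119.7,"dy":10.5,"dz":0,"turn":0},{"gripper":10,"dx":-130.2,"dy":0,"dz":0,"turn":0},{"gripper":10,"dx":-138.7,"dy":-12.1,"dz":0,"turn":0},{"gripper":10,"dx":-145,"dy":-25.5,"dz":0,"turn":0}]'
```

```text
time_s: 19.9
position: [0.4867, 0.1354, 0.1449]
tcp_rot: [[0.917, 0.398, 0.0], [0.398, -0.917, -0.0], [0.0, 0.0, -1.0]]
force: [3.9, 1.2, 1.8]
opening: 0.264
```

```bash
python3 -m inch '[{"gripper":10,"dx":-3.8,"dy":-14.3,"dz":0,"turn":0},{"gripper":10,"dx":-5.1,"dy":-29.1,"dz":0,"turn":0},{"gripper":10,"dx":-3.8,"dy":-43.9,"dz":0,"turn":0},{"gripper":10,"dx":0,"dy":-58.2,"dz":0,"turn":0},{"gripper":10,"dx":6.3,"dy":-71.6,"dz":0,"turn":0},{"gripper":10,"dx":14.8,"dy":-83.7,"dz":0,"turn":0},{"gripper":10,"dx":25.3,"dy":-94.2,"dz":0,"turn":0},{"gripper":10,"dx":37.4,"dy":-102.7,"dz":0,"turn":0},{"gripper":10,"dx":50.8,"dy":-109,"dz":0,"turn":0},{"gripper":10,"dx":65.1,"dy":-112.8,"dz":0,"turn":0},{"gripper":10,"dx":79.9,"dy":-114.1,"dz":0,"turn":0},{"gripper":10,"dx":94.7,"dy":-112.8,"dz":0,"turn":0}]'
python3 -m inch '[{"gripper":10,"dx":14.3,"dy":3.8,"dz":0,"turn":0},{"gripper":10,"dx":27.7,"dy":10.1,"dz":0,"turn":0},{"gripper":10,"dx":39.8,"dy":18.6,"dz":0,"turn":0},{"gripper":10,"dx":50.3,"dy":29.1,"dz":0,"turn":0},{"gripper":10,"dx":58.8,"dy":41.2,"dz":0,"turn":0},{"gripper":10,"dx":65.1,"dy":54.6,"dz":0,"turn":0},{"gripper":10,"dx":68.9,"dy":68.9,"dz":0,"turn":0},{"gripper":10,"dx":70.2,"dy":83.7,"dz":0,"turn":0},{"gripper":10,"dx":68.9,"dy":98.5,"dz":0,"turn":0},{"gripper":10,"dx":65.1,"dy":112.8,"dz":0,"turn":0},{"gripper":10,"dx":58.8,"dy":126.2,"dz":0,"turn":0},{"gripper":10,"dx":58.8,"dy":126.2,"dz":0,"turn":0}]'
python3 - <<'E'
from h import *
s=read_state();p=s["position"];print(p,s["force"],s["opening"]*87)
d=p[:2]-[.5497,.1936]; print(np.degrees(np.arctan2(d[1],d[0])),np.hypot(*d))
E
```

```text
time_s: 21.1
position: [0.5283, 0.2756, 0.1443]
tcp_rot: [[0.916, 0.401, -0.005], [0.401, -0.916, -0.006], [-0.007, 0.003, -1.0]]
force: [0.2, -7.7, 4.1]
opening: 0.269
time_s: 22.3
position: [0.6344, 0.1812, 0.1449]
tcp_rot: [[0.918, 0.396, 0.001], [0.396, -0.918, -0.002], [0.0, 0.002, -1.0]]
force: [3.6, -0.9, 2.0]
opening: 0.267
[0.63438911 0.18123424 0.14492451] [ 3.61524621 -0.87451616  1.98125632] 23.262855150323613
-8.307255453227961 0.08558713251130062
```

```bash
python3 -m inch '[{"gripper":65,"dx":0,"dy":0,"dz":0,"turn":0},{"gripper":65,"dx":0,"dy":0,"dz":0,"turn":0},{"gripper":65,"dx":0,"dy":0,"dz":0,"turn":0},{"gripper":65,"dx":0,"dy":0,"dz":-15,"turn":0},{"gripper":65,"dx":0,"dy":0,"dz":-50,"turn":0},{"gripper":65,"dx":0,"dy":0,"dz":-95,"turn":0},{"gripper":65,"dx":0,"dy":0,"dz":-140,"turn":0},{"gripper":65,"dx":-40,"dy":20,"dz":-140,"turn":0},{"gripper":65,"dx":-85,"dy":35,"dz":-140,"turn":0},{"gripper":65,"dx":-130,"dy":50,"dz":-140,"turn":0},{"gripper":65,"dx":-170,"dy":65,"dz":-140,"turn":0},{"gripper":65,"dx":-170,"dy":65,"dz":-140,"turn":0}]'
python3 - <<'E'
from h import *
s=read_state();print(s["position"],s["force"])
b=snap("side","s7"); a=snap("top","t7")
A=cv2.resize(a[150:270,215:425],(630,360),interpolation=2); B=cv2.resize(b[100:310,220:430],(360,360),interpolation=2)
cv2.imwrite("pics/c7.png",np.hstack([A[:,:430],B])[:,:,::-1])
E
```

```text
time_s: 23.5
position: [0.4989, 0.0554, 0.2853]
tcp_rot: [[0.918, 0.396, -0.005], [0.396, -0.918, -0.001], [-0.004, -0.001, -1.0]]
force: [1.1, 1.2, 0.3]
opening: 0.651
[0.49887606 0.05536869 0.28532417] [1.09671005 1.20292249 0.323233  ]
```

View pics/c7.png

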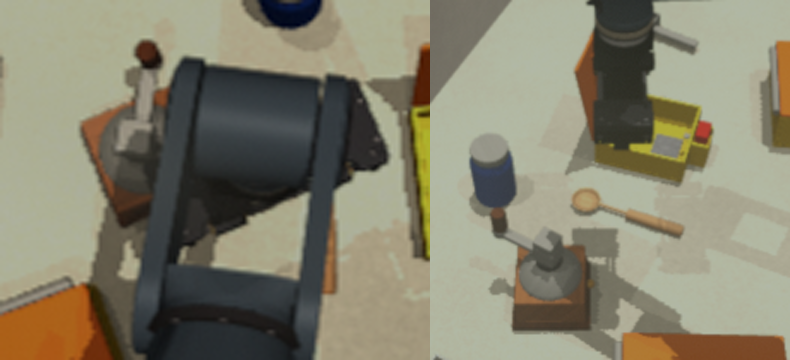

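The crank sits on the mill: the hub top is at crop (548,240), where I predicted it for seated. The knob has come round past its start, the lid stands open at (585,100), and the jar and spoon are in place. I'll hand in.

```bash
python3 - <<'E'
from h import *
for n,q in(("top","tray"),("side","jar_center"),("side","spoon"),("side","scoop")): print(q,[[round(v) for v in d["extent"]] for d in recognise(n,q)][:1])
print(hand_in())
E
```

```text
tray [[192, 194, 50, 64]]
jar_center [[257, 198, 28, 43]]
spoon [[336, 224, 68, 30]]
scoop [[363, 118, 25, 20]]
the job is handed in; nothing more can be done
None
```

The job is handed in at about 24 s on the clock. My last checks agree that every step was done, but the hand-in gives no verdict.

**Lid:** I pressed the catch of the smallest case. The first press left the lid shut, either not released or caught again when I slid the fingers off sideways. The second, deeper press freed it, and I followed it up with the fingers to the stop at about 0.7 rad/s, which is the finger speed because the lid itself was not measured. The last picture shows it open.

**Crank on the mill:** I gripped the hub, which read 32.0 mm between the pads, set it on the shaft and let go. The side picture showed it level on the collar, within about 3 mm of where I predicted a seated hub.

**Winding:** I held the knob and carried it about 391° clockwise. Allowing for the play in the socket, the shaft should have turned at least 376°, or about 6.5 rad. This comes from the hand's path, as the shaft angle itself could not be read. After I let go, the hub was still where a seated one should be and the robot stood clear.

**Bystanders:** The jar, spoon and tray showed within 2 pixels of where they started. The scoop's detection box had moved, 363,118 against 350,115 at first, and was smaller. The gripper was partly in front of it in that view and the arm never went near it, so I took it as partly hidden, but I did not check further.

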